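# Check the mixer-guard thumb screws in the thread gauge

## Task

Of the three blue-winged thumb screws started in the gauge nuts, one binds: find out by turning them clockwise. Leave the two that turn freely screwed fully home in the gauge; turn the one that binds back, lift it out and put it in the empty steel bowl, which stays upright on the table. Leave the cupcake, timer and foil baking cups where they are.

Things in the scene. Friction and masses are not known exactly. Their poses are not given: they have to be found in the camera images.
- gauge: Fixed thread gauge: aluminium bar 64 x 230 x 38 mm (long along its y) with three square brass nuts 38 mm wide in its top, 80 mm apart along y. Origin at the centre of its underside, z up. A nut is a coarse quarter-turn thread: the screw's two cross lugs enter a slot along the bar's x, then run clockwise (from above) under a roof down a ramp to a stop.
- nut0 (a point): centre of the nut at the bar's -y end, on the nut's top face, 40 mm over the table; axes as the bar's
- nut1 (a point): centre of the middle nut, on its top face, 40 mm over the table; axes as the bar's
- nut2 (a point): centre of the nut at the bar's +y end, on its top face, 40 mm over the table; axes as the bar's
- screw_a: Thumb screw standing started in a nut; all three look alike and may stand in any nut. Origin on its axis at the underside of its dark round collar (34 mm across, 4 mm thick), z up. On the collar a blue flat wing 18 mm long (its y), 9 mm thick (its x), top 30 mm above the origin, to be pinched across its thickness. Below: shank 36 mm long, 16 mm across, two lugs along x. 60 g.
- screw_b: Thumb screw, same as screw_a to look at. Any of the three, as started: wing along the bar (within 4 degrees), origin 47 mm over the table. A free screw turns clockwise (from above) about 80 degrees to a stop with under 0.2 N m, sinking 5 mm evenly; home, its wing lies across the bar, origin 42 mm over the table.
- screw_c: Thumb screw, same as screw_a to look at. One of the three, not told which, stops hard after 10 to 30 degrees. With the wing turned back along the bar (within 10 degrees) a screw lifts straight out of its nut; raised 40 mm it is clear.
- screw_a_wing (a point): middle of the wing of screw_a, 17 mm above its origin, axes as the screw's
- screw_b_wing (a point): middle of the wing of screw_b, 17 mm above its origin, axes as the screw's
- screw_c_wing (a point): middle of the wing of screw_c, 17 mm above its origin, axes as the screw's
- reject_bowl: Empty round steel bowl for the reject, loose, 99 mm high, 218 mm across the rim, narrowing to a smaller foot, thin wall; origin at the centre of its underside, z up
- cupcake: chocolate cupcake in a foil case, 76 mm across, 67 mm high, origin at the centre of its underside; bystander
- kitchen_timer: white wind-up timer with a red knob, 62 mm across, 44 mm high, origin at the centre of its underside; bystander
- liner_stack_foil: stack of foil baking cups, 72 mm across, 61 mm high, origin at the centre of its underside; bystander
Things that resemble listed ones, but are neither listed nor needed, are in the scene too. Leave any orange look-alike of the screw_c alone.

How it is judged:
At the end, for the whole second after the job is handed in: Two screws stand in gauge nuts, turned at least 66 degrees from in line with the bar and sunk to within 2.5 mm of home (only the free ones can); the third, which binds, lies at rest inside the bowl (wing within 90 mm of the bowl's axis, below 90 mm), and the bowl stands upright on the table (((angle between the x axis of each of screw_b, screw_c and the x axis of gauge, either way round above 1.15 rad and z of each of screw_b, screw_c in the frame of gauge below 0.0445 m and angle between each of screw_b, screw_c's own z axis and vertical below 0.15 rad and (horizontal distance between screw_b and nut0 below 0.005 m or horizontal distance between screw_b and nut1 below 0.005 m or horizontal distance between screw_b and nut2 below 0.005 m) and (horizontal distance between screw_c and nut0 below 0.005 m or horizontal distance between screw_c and nut1 below 0.005 m or horizontal distance between screw_c and nut2 below 0.005 m) and horizontal distance between screw_a_wing and reject_bowl below 0.09 m and height (world z) of screw_a_wing below 0.09 m and contact force between screw_a and reject_bowl above 0.1 N and linear speed of screw_a below 0.08 m/s) or (angle between the x axis of each of screw_a, screw_c and the x axis of gauge, either way round above 1.15 rad and z of each of screw_a, screw_c in the frame of gauge below 0.0445 m and angle between each of screw_a, screw_c's own z axis and vertical below 0.15 rad and (horizontal distance between screw_a and nut0 below 0.005 m or horizontal distance between screw_a and nut1 below 0.005 m or horizontal distance between screw_a and nut2 below 0.005 m) and (horizontal distance between screw_c and nut0 below 0.005 m or horizontal distance between screw_c and nut1 below 0.005 m or horizontal distance between screw_c and nut2 below 0.005 m) and horizontal distance between screw_b_wing and reject_bowl below 0.09 m and height (world z) of screw_b_wing below 0.09 m and contact force between screw_b and reject_bowl above 0.1 N and linear speed of screw_b below 0.08 m/s) or (angle between the x axis of each of screw_a, screw_b and the x axis of gauge, either way round above 1.15 rad and z of each of screw_a, screw_b in the frame of gauge below 0.0445 m and angle between each of screw_a, screw_b's own z axis and vertical below 0.15 rad and (horizontal distance between screw_a and nut0 below 0.005 m or horizontal distance between screw_a and nut1 below 0.005 m or horizontal distance between screw_a and nut2 below 0.005 m) and (horizontal distance between screw_b and nut0 below 0.005 m or horizontal distance between screw_b and nut1 below 0.005 m or horizontal distance between screw_b and nut2 below 0.005 m) and horizontal distance between screw_c_wing and reject_bowl below 0.09 m and height (world z) of screw_c_wing below 0.09 m and contact force between screw_c and reject_bowl above 0.1 N and linear speed of screw_c below 0.08 m/s)) and angle between reject_bowl's own z axis and vertical below 0.1 rad and height (world z) of reject_bowl below 0.01 m); the robot touches nothing.
It fails at once if a bystander (cupcake, timer, foil baking cups) is moved more than 30 mm (distance of any of cupcake, kitchen_timer, liner_stack_foil from where it was at the start of the episode above 0.03 m).
It also fails if it takes over 72 s, if anything falls off the work surface, if the arm or the gripper's body presses on something with over 40 N, if the wrist force passes 120 N, or if a joint passes its speed limit or range.

## Robot

A 7-joint arm with a two-finger parallel gripper is mounted at the origin on a cart in front of the work surface, level with it; the furniture and walls round the work are solid. World frame = base frame: x ahead of the robot, y to its left, z up, the work surface at z = 0. Lengths are in m, angles in rad, forces in N, time in s.
With the tool pointing down it reaches from about 0.4 to 0.75 m from the base axis. Payload 19.5 kg.
Tool frame: the origin (TCP) lies midway between the tips of the shut fingers; the grasp point (between the pads) lies pinch_z behind it (pinch_z is the distance from the TCP to the grasp point, in m); x points along the fingers, y is the direction in which the jaws open and shut, and the axes are right-handed (so a half turn about x gives the same grasp; the last joint's range is limited). The gripper opens to 85 mm and grips with 20 to 120 N. Pads are 22 mm wide; open, the fingers measure 114 mm over their backs; the gripper's body (76 mm by 85 mm) begins 54 mm behind the grasp point. The pads swing forward as they close: fully open they stand 13 mm farther back than shut.
Start: joints at [1.091, 0.707, -0.028, 1.485, 0.022, 0.951, -0.075], TCP at [0.244, -0.521, 0.231] pointing down, gripper open.
Joint ranges: [-2.71, 2.71], [-0.32, 2.16], [-1.57, 1.52], [0, 2.45], [-1.46, 4.6], [0, 2.02], [-2.83, 2.83]. Speed limits (rad/s): [1.89, 1.89, 2.57, 2.57, 3.01, 3.01, 3.01].

## Interface

Orientations are given as a rotation vector (axis times angle).
In Python, from cell import * gives the robot as it stands.
- The arm moves only by the shell command python3 -m creep 'ROWS' [FORCE]. ROWS is JSON, a list of rows, each an object with "dp": the shift along the tool's x, y, z in cm, a list of three; "twist": the turn, a rotation vector about the tool's x, y, z in rad, a list of three; "gripper": the opening in per cent of the stroke, from 0 (shut) to 100 (fully open). A call has 1 to 12 rows; each row shifts and turns the pose as measured when the row begins, along the tool's axes as they then stand; what a row does not reach is not made up. A row lasts 1/10 s, in which the tool goes at most 50 mm and 8.59 degrees, less where a joint would pass 70% of its speed; a pose out of reach is approached as far as the arm can. A call with a gripper value outside its range is refused whole. The fingers move at their own pace and stop on an object; FORCE is the grip in N (left out, the last holds). Time passes only in rows, so rows that do not move let the fingers close. It gives the time, the measured TCP pose, the force and the opening at its end, in the units of the state.
- sense(): the state, without advancing time (a new reading comes with each control period).
- camera(name): name is "scene" or "top"; returns the picture (400x640x3 uint8, red, green, blue); there is no depth.
- camera_info(name): a dict with "fx", "fy", "cx", "cy" (pixels), "T" (4x4, takes a point from camera to world coordinates). Camera axes: x right, y down, z forward; pixel columns grow to the right and rows downward; lengths in m; the calibration is good to about 2 mm. A picture is of the moment at which its call begins. camera_info takes no time and is no camera call.
- hand_in(): hands the job in, once; it reports no verdict.
The state is a dict: "time_s": time; "joints": joint angles; "qd": joint speeds; "tau": joint torques, N m; "eef_pos": TCP position; "ee_rot": TCP orientation; "contact_force": force on the tool from outside, world axes, zero at the start; "ft_torque": the same for the moment, N m; "grip_width": finger opening in m.
Only numpy, scipy, OpenCV 4.12 (cv2) and the standard library are available. Lean on these libraries where they do the work, as an engineer would, in place of code of your own. Each camera call takes 0.05 s, during which the arm holds its last target. There are 200 camera calls.

## Working session

There is one attempt and no reset: what is moved stays moved. The work goes in short steps, Python scripts to look and compute and a shell command to move; the robot and the scene stay as the last step left them, time stands still between calls to the robot, and variables do not carry over. Pictures are saved under pics/ and viewed, about 8 in all and at most 12, crops included, and the job is handed in when it is done.

```bash
mkdir -p pics; ls; python3 - <<'E'
from cell import *
import cv2
for n in("scene","top"):
    cv2.imwrite(f"pics/{n}0.png",camera(n)[:,:,::-1]); i=camera_info(n); print(n,i)
s=sense();print(s); 
try: print(pinch_z)
except Exception as e: print(e)
E
```

```text
pics
scene {'fx': 446.12032344576755, 'fy': 446.12032344576755, 'cx': 324.5133618139904, 'cy': 198.55071447379277, 'T': array([[-6.95436404e-01, -3.66591604e-01,  6.18044338e-01,
        -9.16436030e-04],
       [-7.18322001e-01,  3.31265262e-01, -6.11781684e-01,
         5.65240871e-01],
       [ 1.95374098e-02, -8.69410100e-01, -4.93704737e-01,
         5.77815054e-01],
       [ 0.00000000e+00,  0.00000000e+00,  0.00000000e+00,
         1.00000000e+00]])}
top {'fx': 366.6268441784039, 'fy': 366.6268441784039, 'cx': 320.1443143367302, 'cy': 199.23665065094147, 'T': array([[-0.00285861, -0.98624428,  0.1652696 ,  0.46998251],
       [-0.99999088,  0.00334391,  0.00265825, -0.03954185],
       [-0.00317433, -0.1652605 , -0.98624484,  0.94418035],
       [ 0.        ,  0.        ,  0.        ,  1.        ]])}
{'time_s': 0.1, 'joints': array([ 1.091311  ,  0.70702395, -0.02760959,  1.48492219,  0.02199322,
        0.95089067, -0.07554498]), 'qd': array([ 0.00098357, -0.00098015, -0.00020584, -0.00028758,  0.00069996,
       -0.0005407 , -0.00085914]), 'tau': array([-6.00990970e-04, -8.84298563e+01,  1.23544380e+00, -2.36453927e+01,
        1.68694917e-02,  5.07647652e-03, -1.02875576e-04]), 'eef_pos': array([ 0.24366856, -0.52057431,  0.23089101]), 'ee_rot': array([ 1.97925083,  0.44121824, -1.97971781]), 'contact_force': array([0.21975224, 0.09868997, 0.49211528]), 'ft_torque': array([-0.02602873, -0.00219016,  0.00302775]), 'grip_width': 0.08568840431263355}
0.0187
```

View pics/scene0.png

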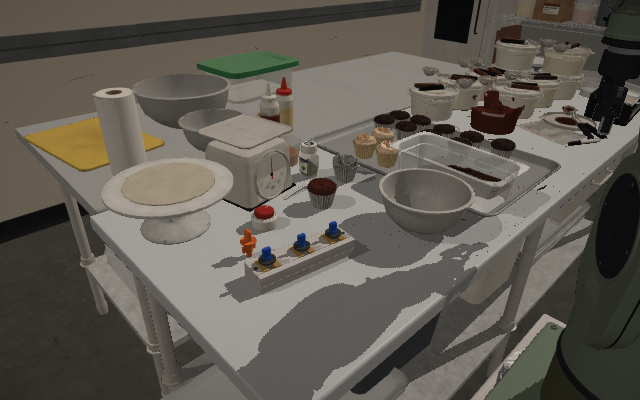

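View pics/top0.png

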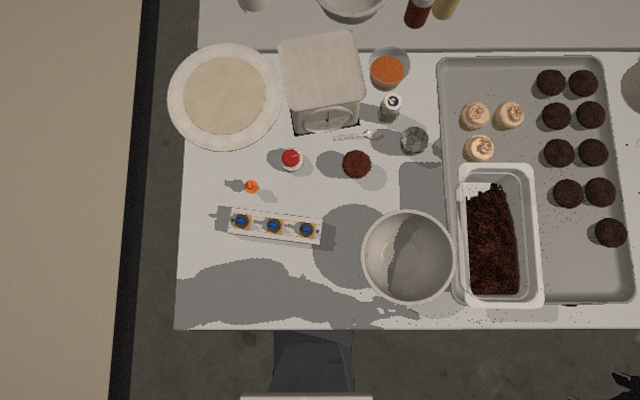

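The top view shows three blue wings in the gauge at about (241,221), (273,226) and (306,230). The orange look-alike is at (251,186) and I'll leave it alone. The empty bowl is at (408,256), the cupcake at (356,164), the timer at (291,159) and the foil cups at (414,140). The other bowls, at the back by the wall, are not the reject bowl. Next I measure positions.

```bash
cat > h.py <<'E'
from cell import *
import cv2, numpy as np
from scipy.spatial.transform import Rotation as R
def ray(n,u,v,z):
    i=camera_info(n);T=i["T"];d=T[:3,:3]@np.array([(u-i["cx"])/i["fx"],(v-i["cy"])/i["fy"],1]);o=T[:3,3]
    return o+d*(z-o[2])/d[2]
def blobs(n,im,lo,hi,amin=15):
    h=cv2.cvtColor(im,cv2.COLOR_RGB2HSV);m=cv2.inRange(h,lo,hi)
    k,l,st,c=cv2.connectedComponentsWithStats(m)
    return [(c[j],st[j,4],cv2.minAreaRect(np.argwhere(l==j)[:,::-1].astype(np.float32))) for j in range(1,k) if st[j,4]>=amin]
def pose():
    s=sense();M=R.from_rotvec(s["ee_rot"]).as_matrix();print("t",round(s["time_s"],2),"p",s["eef_pos"].round(4),"\n",M.round(3),"\nF",s["contact_force"].round(1),"T",s["ft_torque"].round(2),"w",round(s["grip_width"],4),"j",s["joints"].round(2));return s,M
E
python3 - <<'E'
from h import *
np.set_printoptions(suppress=True)
for n in("scene","top"):
    im=cv2.imread(f"pics/{n}0.png")[:,:,::-1].copy()
    for c,a,r in blobs(n,im,(105,120,50),(125,255,255)):
        print(n,c.round(1),a,[np.round(x,1) for x in r], ray(n,*c,.068).round(4))
# bar outline in top
im=cv2.imread("pics/top0.png")
cv2.imwrite("pics/crop1.png",np.hstack([cv2.resize(im[170:260,200:340],None,fx=4,fy=4,interpolation=cv2.INTER_CUBIC)]))
sc=cv2.imread("pics/scene0.png")
cv2.imwrite("pics/crop2.png",cv2.resize(sc[205:295,230:370],None,fx=5,fy=5,interpolation=cv2.INTER_CUBIC))
# bowl rim: rays
for u in (361,456): print(ray("top",u,256,.099).round(3))
for v in (210,304): print(ray("top",408,v,.099).round(3))
pose()
E
```

```text
scene [332.6 227.3] 89 [array([332.5, 227. ]), array([12.,  7.]), np.float64(90.0)] [0.5389 0.0052 0.068 ]
scene [300.8 239.8] 99 [array([301. , 239.5]), array([13.,  8.]), np.float64(90.0)] [0.5495 0.084  0.068 ]
scene [266.1 253.3] 109 [array([266. , 253.5]), array([13.,  8.]), np.float64(90.0)] [0.5605 0.1619 0.068 ]
top [239.9 220.3] 43 [array([240. , 220.5]), array([5., 8.]), np.float64(90.0)] [0.5663 0.1558 0.068 ]
top [272.3 224.4] 41 [array([272. , 224.5]), array([5., 8.]), np.float64(90.0)] [0.556  0.0776 0.068 ]
top [305.5 229.1] 36 [array([305.5, 229.5]), array([5., 7.]), np.float64(90.0)] [ 0.5446 -0.002   0.068 ]
[ 0.48  -0.13   0.099]
[ 0.48  -0.346  0.099]
[ 0.586 -0.241  0.099]
[ 0.374 -0.232  0.099]
t 0.1 p [ 0.2437 -0.5206  0.2309] 
 [[-0.     0.424 -0.906]
 [ 0.001 -0.906 -0.424]
 [-1.    -0.001  0.   ]] 
F [0.2 0.1 0.5] T [-0.03 -0.    0.  ] w 0.0857 j [ 1.09  0.71 -0.03  1.48  0.02  0.95 -0.08]
```

View pics/crop1.png

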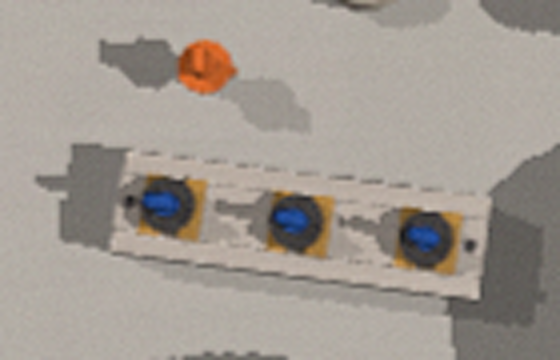

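```bash
cat >> h.py <<'E'
def tri(a,b):
    A=np.zeros((3,3));B=np.zeros(3);L=[]
    for n,p in(("scene",a),("top",b)):
        o=camera_info(n)["T"][:3,3];d=ray(n,*p,0)-o;d/=np.linalg.norm(d);P=np.eye(3)-np.outer(d,d);A+=P;B+=P@o;L.append((P,o))
    x=np.linalg.solve(A,B);return x.round(4),[round(float(np.linalg.norm(P@(x-o))),4) for P,o in L]
E
python3 - <<'E'
from h import *
for a,b in(((332.6,227.3),(305.5,229.1)),((300.8,239.8),(272.3,224.4)),((266.1,253.3),(239.9,220.3))): print(tri(a,b))
im=cv2.imread("pics/top0.png")
# brass nuts
for c,a,r in blobs("top",im[:,:,::-1].copy(),(12,110,60),(28,255,255),20):
    if 200<c[0]<340 and 200<c[1]<250: print(c.round(1),a,ray("top",*r[0],.04).round(4))
E
python3 -m creep '[{"dp":[0,-2.9,-4.1],"twist":[0,0,0],"gripper":50},{"dp":[0,-2.9,-4.1],"twist":[0,0,0],"gripper":50},{"dp":[0,-2.9,-4.1],"twist":[0,0,0],"gripper":50},{"dp":[0,-2.9,-4.1],"twist":[0,0,0],"gripper":50},{"dp":[0,-2.9,-4.1],"twist":[0,0,0],"gripper":50},{"dp":[0,-2.9,-4.1],"twist":[0,0,0],"gripper":50},{"dp":[0,-2.9,-4.1],"twist":[0,0,0],"gripper":50},{"dp":[0,-2.9,-4.1],"twist":[0,0,0],"gripper":50},{"dp":[0,-2.9,-4.1],"twist":[0,0,0],"gripper":50},{"dp":[0,-2.9,-4.1],"twist":[0,0,0],"gripper":50}]' 40; python3 -c "from h import *;pose()"
```

```text
(array([ 0.5452, -0.0015,  0.0619]), [0.0002, 0.0002])
(array([0.5565, 0.0783, 0.0619]), [0.0002, 0.0002])
(array([0.5669, 0.1571, 0.0621]), [0.0002, 0.0002])
[248. 222.] 51 [0.565 0.143 0.04 ]
[279.9 226.3] 47 [0.5548 0.0638 0.04  ]
[312.2 230.3] 46 [ 0.5446 -0.0156  0.04  ]
time_s: 1.1
eef_pos: [0.4892, -0.0871, 0.2284]
ee_rot: [1.983, 0.432, -1.99]
contact_force: [0.6, -0.9, 0.1]
grip_width: 0.0429
t 1.1 p [ 0.4892 -0.0871  0.2284] 
 [[-0.004  0.414 -0.91 ]
 [ 0.001 -0.91  -0.414]
 [-1.    -0.002  0.003]] 
F [ 0.6 -0.9  0.1] T [-0.02 -0.04  0.01] w 0.0429 j [ 0.08  0.6   0.06  1.77 -0.05  0.78 -0.98]
```

```bash
python3 -m creep '[{"dp":[0,-2.7,-4.2],"twist":[0,0,0],"gripper":50},{"dp":[0,-2.7,-4.2],"twist":[0,0,0],"gripper":50},{"dp":[0,0,0],"twist":[-0.14,0,0],"gripper":50},{"dp":[0,0,0],"twist":[-0.14,0,0],"gripper":50},{"dp":[0,0,0],"twist":[-0.14,0,0],"gripper":50},{"dp":[0,0,0],"twist":[-0.14,0,0],"gripper":50},{"dp":[0,0,0],"twist":[-0.14,0,0],"gripper":50},{"dp":[0,0,0],"twist":[-0.14,0,0],"gripper":50},{"dp":[0,0,0],"twist":[-0.14,0,0],"gripper":50},{"dp":[0,0,0],"twist":[0,0,0],"gripper":50}]' 40 >/dev/null; cat >> h.py <<'E'
S=np.array([[.5452,-.0015],[.5565,.0783],[.5669,.1571]])
def togo(x,y,z=None,ang=-7.8):
    s,M=pose();d=np.array([x,y,s["eef_pos"][2] if z is None else z])-s["eef_pos"]
    a=np.degrees(np.arctan2(M[1,1],M[0,1]));print("dp cm",(100*M.T@d).round(2),"yang",a.round(1),"twist x",np.radians(a-ang).round(3),"level fix",[round(float(v),3) for v in M.T@np.cross(M[:,0],[0,0,-1])])
E
python3 -c "from h import *;togo(*S[0])"
```

```text
t 2.1 p [0.5437 0.0069 0.2253] 
 [[-0.008  0.993 -0.114]
 [ 0.003 -0.114 -0.993]
 [-1.    -0.009 -0.002]] 
F [ 0.3  0.8 -0.5] T [-0.01 -0.07 -0.01] w 0.0428 j [ 0.06  0.68 -0.23  1.6   0.18  0.9  -0.36]
dp cm [-0.    0.24  0.82] yang -6.5 twist x 0.022 level fix [0.0, -0.002, 0.009]
```

```bash
python3 -m creep '[{"dp":[4,0.24,0.82],"twist":[0.022,0,0.009],"gripper":50},{"dp":[4,0,0],"twist":[0,0,0],"gripper":50},{"dp":[4,0,0],"twist":[0,0,0],"gripper":50},{"dp":[0,0,0],"twist":[0,0,0],"gripper":50}]' 40 >/dev/null; python3 - <<'E'
from h import *
togo(*S[0],.057)
sc=camera("scene")[190:310,220:380,::-1];tp=camera("top")[170:290,230:390,::-1]
cv2.imwrite("pics/c3.png",np.vstack([cv2.resize(x,(400*8//8*2//2,300)) for x in(sc,tp)]))
E
```

```text
t 2.5 p [ 0.5456 -0.002   0.1023] 
 [[ 0.004  0.988 -0.155]
 [ 0.001 -0.155 -0.988]
 [-1.     0.003 -0.002]] 
F [ 0.8 -0.   1.9] T [-0.03 -0.03  0.02] w 0.043 j [ 0.04  0.85 -0.17  1.73  0.24  0.57 -0.43]
dp cm [ 4.53 -0.07 -0.03] yang -8.9 twist x -0.02 level fix [0.0, -0.002, -0.003]
```

View pics/c3.png

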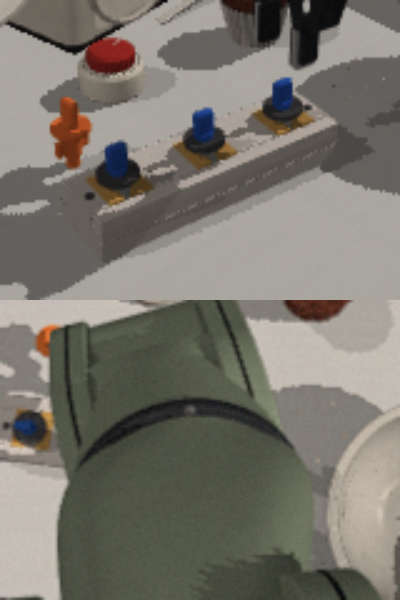

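The crop shows the fingers straddling the nut0 screw from above (wing at about (282,95) in the crop), with the orange look-alike off to the side. I descend and close.

```bash
python3 -m creep '[{"dp":[2.3,-0.04,0],"twist":[-0.02,0,0],"gripper":50},{"dp":[2.2,-0.03,0],"twist":[0,0,0],"gripper":50},{"dp":[0,0,0],"twist":[0,0,0],"gripper":50},{"dp":[0,0,0],"twist":[0,0,0],"gripper":0},{"dp":[0,0,0],"twist":[0,0,0],"gripper":0},{"dp":[0,0,0],"twist":[0,0,0],"gripper":0},{"dp":[0,0,0],"twist":[0,0,0],"gripper":0},{"dp":[0,0,0],"twist":[0,0,0],"gripper":0}]' 40; python3 -c "from h import *;togo(*S[0],.057)"
```

```text
time_s: 3.4
eef_pos: [0.5523, -0.0017, 0.0735]
ee_rot: [1.325, 1.124, -1.294]
contact_force: [-2.2, -0.6, -4.0]
grip_width: 0.0075
t 3.4 p [ 0.5523 -0.0017  0.0735] 
 [[ 0.023  0.99  -0.141]
 [ 0.001 -0.141 -0.99 ]
 [-1.     0.022 -0.004]] 
F [-2.2 -0.6 -4. ] T [0.05 0.59 0.02] w 0.0075 j [ 0.03  0.9  -0.15  1.75  0.26  0.49 -0.44]
dp cm [ 1.64 -0.74  0.09] yang -8.1 twist x -0.005 level fix [-0.0, -0.004, -0.022]
```

```bash
python3 - <<'E'
from h import *
a=camera("scene")
cv2.imwrite("pics/c4.png",cv2.resize(a[180:280,260:400,::-1],None,fx=5,fy=5,interpolation=cv2.INTER_CUBIC))
E
```

```text
(no output)
```

View pics/c4.png

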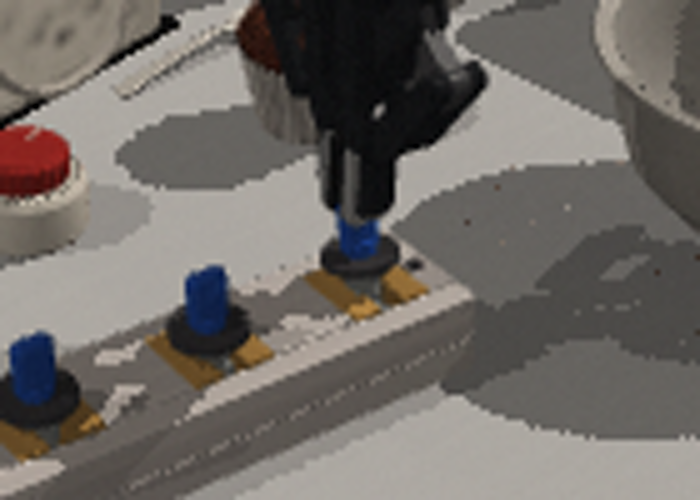

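The fingers hold only the top of the wing and the descent fell short. I open and look at how it relaxes.

```bash
python3 -m creep '[{"dp":[0,0,0],"twist":[0,0,0],"gripper":50},{"dp":[0,0,0],"twist":[0,0,0],"gripper":50},{"dp":[0,0,0],"twist":[0,0,0],"gripper":50},{"dp":[0,0,0],"twist":[0,0,0],"gripper":50}]' 40; python3 -c "from h import *;togo(*S[0],.057)"
```

```text
time_s: 3.85
eef_pos: [0.5537, -0.0015, 0.0742]
ee_rot: [1.327, 1.122, -1.292]
contact_force: [1.0, 0.2, -0.1]
grip_width: 0.0426
t 3.85 p [ 0.5537 -0.0015  0.0742] 
 [[ 0.026  0.99  -0.141]
 [ 0.001 -0.141 -0.99 ]
 [-1.     0.025 -0.005]] 
F [ 1.   0.2 -0.1] T [ 0.04  0.02 -0.02] w 0.0426 j [ 0.03  0.9  -0.15  1.75  0.26  0.49 -0.44]
dp cm [ 1.69 -0.88  0.13] yang -8.1 twist x -0.005 level fix [-0.0, -0.005, -0.025]
```

```bash
python3 -m creep '[{"dp":[0,-0.88,0.13],"twist":[0,-0.005,-0.025],"gripper":50},{"dp":[0,0,0],"twist":[0,0,0],"gripper":50}]' 40 >/dev/null; python3 -c "from h import *;togo(*S[0],.057)"
```

```text
t 4.05 p [ 0.5441 -0.0016  0.074 ] 
 [[-0.002  0.99  -0.141]
 [-0.    -0.141 -0.99 ]
 [-1.    -0.002  0.001]] 
F [-0.3  0.1  0.8] T [ 0.   -0.02 -0.01] w 0.0427 j [ 0.03  0.9  -0.16  1.75  0.25  0.52 -0.44]
dp cm [ 1.7   0.11 -0.02] yang -8.1 twist x -0.005 level fix [0.0, 0.001, 0.002]
```

```bash
python3 -m creep '[{"dp":[0.8,0.1,0],"twist":[0,0,0],"gripper":50},{"dp":[0.9,0,0],"twist":[0,0,0],"gripper":50},{"dp":[0,0,0],"twist":[0,0,0],"gripper":50}]' 40 >/dev/null; python3 -c "from h import *;togo(*S[0],.057)"
```

```text
t 4.35 p [ 0.5451 -0.0017  0.0553] 
 [[-0.002  0.99  -0.141]
 [-0.    -0.141 -0.99 ]
 [-1.    -0.002  0.001]] 
F [-0.   0.3  0.1] T [-0.04  0.02  0.05] w 0.0431 j [ 0.02  0.93 -0.15  1.76  0.26  0.48 -0.44]
dp cm [-0.17  0.01 -0.03] yang -8.1 twist x -0.005 level fix [0.0, 0.001, 0.002]
```

```bash
python3 -m creep '[{"dp":[0,0,0],"twist":[0,0,0],"gripper":0},{"dp":[0,0,0],"twist":[0,0,0],"gripper":0},{"dp":[0,0,0],"twist":[0,0,0],"gripper":0},{"dp":[0,0,0],"twist":[0,0,0],"gripper":0}]' 60 >/dev/null; python3 -c "from h import *;togo(*S[0],.055)";  python3 -m creep '[{"dp":[0,0,0],"twist":[0.1,0,0],"gripper":0},{"dp":[0.05,0,0],"twist":[0.1,0,0],"gripper":0}]' 60 >/dev/null; python3 -c "from h import *;togo(*S[0],.055)"
```

```text
t 4.75 p [ 0.545  -0.0017  0.055 ] 
 [[-0.002  0.99  -0.141]
 [-0.    -0.141 -0.99 ]
 [-1.    -0.002  0.001]] 
F [-0.8  0.3 -1.1] T [-0.   -0.    0.01] w 0.0078 j [ 0.02  0.93 -0.15  1.75  0.26  0.48 -0.44]
dp cm [ 0.    0.01 -0.02] yang -8.1 twist x -0.005 level fix [0.0, 0.001, 0.002]
t 4.95 p [ 0.5452 -0.0018  0.0548] 
 [[-0.002  0.941 -0.339]
 [ 0.    -0.339 -0.941]
 [-1.    -0.001  0.   ]] 
F [-0.1  0.6 -1.5] T [ 0.07 -0.06 -0.02] w 0.0078 j [-0.    0.93 -0.1   1.76  0.18  0.47 -0.57]
dp cm [-0.02 -0.01 -0.03] yang -19.8 twist x -0.209 level fix [-0.0, 0.0, 0.001]
```

```bash
python3 -m creep '[{"dp":[0.05,0,0],"twist":[0.1,0,0],"gripper":0},{"dp":[0.05,0,0],"twist":[0.1,0,0],"gripper":0}]' 60 >/dev/null; python3 -c "from h import *;togo(*S[0],.055)";  python3 -m creep '[{"dp":[0.05,0,0],"twist":[0.1,0,0],"gripper":0},{"dp":[0.05,0,0],"twist":[0.1,0,0],"gripper":0}]' 60 >/dev/null; python3 -c "from h import *;togo(*S[0],.055)"
```

```text
t 5.15 p [ 0.5454 -0.0019  0.0541] 
 [[-0.001  0.85  -0.526]
 [ 0.    -0.526 -0.85 ]
 [-1.    -0.001  0.   ]] 
F [-0.1 -0.2 -0.7] T [-0.01  0.03  0.01] w 0.0075 j [-0.03  0.93 -0.05  1.76  0.09  0.46 -0.7 ]
dp cm [-0.09 -0.03 -0.02] yang -31.7 twist x -0.418 level fix [-0.0, 0.0, 0.001]
t 5.35 p [ 0.5455 -0.0018  0.0534] 
 [[-0.     0.723 -0.691]
 [ 0.    -0.691 -0.723]
 [-1.    -0.     0.   ]] 
F [-0.1  0.  -0.5] T [ 0.02  0.02 -0.07] w 0.0078 j [-0.05  0.93 -0.01  1.76  0.01  0.45 -0.83]
dp cm [-0.16 -0.04  0.  ] yang -43.7 twist x -0.627 level fix [-0.0, 0.0, 0.0]
```

```bash
python3 -m creep '[{"dp":[0.06,-0.03,0],"twist":[0.1,0,0],"gripper":0},{"dp":[0.06,0,0],"twist":[0.1,0,0],"gripper":0},{"dp":[0.06,0,0],"twist":[0.1,0,0],"gripper":0},{"dp":[0.06,0,0],"twist":[0.1,0,0],"gripper":0},{"dp":[0.06,0,0],"twist":[0.1,0,0],"gripper":0}]' 60 >/dev/null; python3 -c "from h import *;togo(*S[0],.055)";  python3 -m creep '[{"dp":[0.05,0,0],"twist":[0.1,0,0],"gripper":0},{"dp":[0.05,0,0],"twist":[0.1,0,0],"gripper":0},{"dp":[0,0,0],"twist":[0.1,0,0],"gripper":0}]' 60 >/dev/null; python3 -c "from h import *;togo(*S[0],.055)"
```

```text
t 5.85 p [ 0.5459 -0.0015  0.0511] 
 [[ 0.002  0.283 -0.959]
 [ 0.001 -0.959 -0.283]
 [-1.    -0.    -0.002]] 
F [-0.3 -1.6 -0.3] T [-0.19  0.11 -0.05] w 0.0076 j [-0.11  0.94  0.11  1.76 -0.21  0.45 -1.14]
dp cm [-0.39 -0.02  0.07] yang -73.6 twist x -1.148 level fix [-0.0, -0.002, 0.0]
t 6.15 p [ 0.5463 -0.0018  0.0506] 
 [[ 0.003 -0.026 -1.   ]
 [ 0.    -1.     0.026]
 [-1.    -0.    -0.003]] 
F [ 0.9 -1.  -2.4] T [-0.31 -0.05  0.61] w 0.0078 j [-0.15  0.95  0.18  1.76 -0.34  0.46 -1.33]
dp cm [-0.44 -0.03  0.11] yang -91.5 twist x -1.461 level fix [-0.0, -0.003, 0.0]
```

Screw 0 turned 83° to its stop with low torque on the way (0.6 N m at the stop), so it is free and home. I release and go to nut1.

```bash
python3 -m creep '[{"dp":[0,0,0],"twist":[0,0,0],"gripper":40},{"dp":[0,0,0],"twist":[0,0,0],"gripper":40},{"dp":[0,0,0],"twist":[0,0,0],"gripper":40},{"dp":[-3,0,0],"twist":[0,0,0],"gripper":50},{"dp":[-3,0,0],"twist":[0,0,0],"gripper":50},{"dp":[0,-4,-0.5],"twist":[0,0,0],"gripper":50},{"dp":[0,-4,-0.5],"twist":[0,0,0],"gripper":50}]' 60 >/dev/null;  python3 -m creep '[{"dp":[0,0,0],"twist":[-0.145,0,0],"gripper":50},{"dp":[0,0,0],"twist":[-0.145,0,0],"gripper":50},{"dp":[0,0,0],"twist":[-0.145,0,0],"gripper":50},{"dp":[0,0,0],"twist":[-0.145,0,0],"gripper":50},{"dp":[0,0,0],"twist":[-0.145,0,0],"gripper":50},{"dp":[0,0,0],"twist":[-0.145,0,0],"gripper":50},{"dp":[0,0,0],"twist":[-0.145,0,0],"gripper":50},{"dp":[0,0,0],"twist":[-0.145,0,0],"gripper":50},{"dp":[0,0,0],"twist":[-0.145,0,0],"gripper":50},{"dp":[0,0,0],"twist":[-0.1,0,0],"gripper":50},{"dp":[0,0,0],"twist":[0,0,0],"gripper":50}]' 60 >/dev/null; python3 -c "from h import *;togo(*S[1],.055)"
```

```text
t 7.95 p [0.5589 0.0811 0.1149] 
 [[ 0.007  0.992 -0.129]
 [ 0.001 -0.129 -0.992]
 [-1.     0.007 -0.002]] 
F [-0.2  0.6 -1.6] T [ 0.03  0.04 -0.01] w 0.0426 j [-0.13  0.85 -0.14  1.66  0.18  0.64 -0.49]
dp cm [ 5.99 -0.24  0.32] yang -7.4 twist x 0.007 level fix [-0.0, -0.002, -0.007]
```

```bash
python3 -m creep '[{"dp":[1,-0.24,0.32],"twist":[0.007,0,-0.007],"gripper":50},{"dp":[1,0,0],"twist":[0,0,0],"gripper":50},{"dp":[1,0,0],"twist":[0,0,0],"gripper":50}]' 60 >/dev/null; python3 -c "from h import *;togo(*S[1],.055)"
```

```text
t 8.25 p [0.5563 0.0778 0.0835] 
 [[ 0.001  0.99  -0.142]
 [ 0.002 -0.142 -0.99 ]
 [-1.     0.001 -0.002]] 
F [0.  0.3 0.6] T [-0.04 -0.01  0.01] w 0.0426 j [-0.13  0.9  -0.13  1.69  0.18  0.57 -0.5 ]
dp cm [ 2.86  0.01 -0.04] yang -8.2 twist x -0.007 level fix [-0.0, -0.002, -0.001]
```

```bash
python3 -m creep '[{"dp":[1,0,0],"twist":[0,0,0],"gripper":50},{"dp":[0.9,0,0],"twist":[0,0,0],"gripper":50},{"dp":[0.9,0,0],"twist":[0,0,0],"gripper":50},{"dp":[0,0,0],"twist":[0,0,0],"gripper":50}]' 60 >/dev/null; python3 -c "from h import *;togo(*S[1],.055)"; python3 -m creep '[{"dp":[0,0,0],"twist":[0,0,0],"gripper":0},{"dp":[0,0,0],"twist":[0,0,0],"gripper":0},{"dp":[0,0,0],"twist":[0,0,0],"gripper":0},{"dp":[0,0,0],"twist":[0,0,0],"gripper":0},{"dp":[0,0,0],"twist":[0.1,0,0],"gripper":0}]' 60 >/dev/null; python3 -c "from h import *;togo(*S[1],.055)"
```

```text
t 8.65 p [0.5552 0.078  0.0505] 
 [[-0.002  0.99  -0.144]
 [ 0.001 -0.144 -0.99 ]
 [-1.    -0.002 -0.001]] 
F [-0.7  0.1 -0.6] T [-0.03 -0.02  0.05] w 0.0426 j [-0.14  0.95 -0.11  1.7   0.19  0.5  -0.51]
dp cm [-0.45  0.12 -0.05] yang -8.3 twist x -0.008 level fix [0.0, -0.001, 0.002]
t 9.15 p [0.557  0.0778 0.0526] 
 [[ 0.003  0.97  -0.243]
 [ 0.002 -0.243 -0.97 ]
 [-1.     0.002 -0.002]] 
F [-0.7  0.5 -1. ] T [ 0.09  0.17 -0.03] w 0.0079 j [-0.15  0.95 -0.09  1.7   0.15  0.5  -0.58]
dp cm [-0.24 -0.06 -0.04] yang -14.1 twist x -0.109 level fix [0.0, -0.002, -0.002]
```

```bash
python3 -m creep '[{"dp":[0,-0.05,0],"twist":[0.08,0,0],"gripper":0},{"dp":[0.03,0,0],"twist":[0.08,0,0],"gripper":0}]' 60 >/dev/null; python3 -c "from h import *;togo(*S[1],.055)";  python3 -m creep '[{"dp":[0.04,0,0],"twist":[0.08,0,0],"gripper":0}]' 60 >/dev/null; python3 -c "from h import *;togo(*S[1],.055)"; python3 -m creep '[{"dp":[0.04,0,0],"twist":[0.08,0,0],"gripper":0}]' 60 >/dev/null; python3 -c "from h import *;togo(*S[1],.055)"
```

```text
t 9.35 p [0.5567 0.0777 0.0529] 
 [[ 0.003  0.916 -0.401]
 [ 0.002 -0.401 -0.916]
 [-1.     0.002 -0.003]] 
F [-3.5 -4.3  0.8] T [-1.02  0.91  0.14] w 0.0076 j [-0.17  0.95 -0.05  1.7   0.08  0.49 -0.68]
dp cm [-0.21 -0.04 -0.04] yang -23.6 twist x -0.277 level fix [0.0, -0.003, -0.002]
t 9.45 p [0.5567 0.0775 0.0529] 
 [[ 0.003  0.88  -0.476]
 [ 0.001 -0.476 -0.88 ]
 [-1.     0.002 -0.003]] 
F [-3.  -2.1  4.3] T [-0.41  0.61  1.  ] w 0.0078 j [-0.18  0.95 -0.03  1.7   0.05  0.49 -0.74]
dp cm [-0.21 -0.06 -0.06] yang -28.4 twist x -0.359 level fix [-0.0, -0.003, -0.002]
t 9.55 p [0.5567 0.0775 0.053 ] 
 [[ 0.004  0.838 -0.546]
 [ 0.001 -0.546 -0.838]
 [-1.     0.002 -0.003]] 
F [-2.7 -1.2  6.1] T [-0.25  0.65  1.57] w 0.0078 j [-0.19  0.95 -0.01  1.7   0.02  0.49 -0.79]
dp cm [-0.2  -0.06 -0.06] yang -33.1 twist x -0.441 level fix [0.0, -0.003, -0.002]
```

Screw 1 binds: torque about the vertical climbed to 1.57 N m about 20–25° in, with no sinking. I turn it back.

```bash
python3 -m creep '[{"dp":[0,-0.05,0],"twist":[-0.09,0,0],"gripper":0},{"dp":[-0.03,0,0],"twist":[-0.09,0,0],"gripper":0},{"dp":[-0.03,0,0],"twist":[-0.09,0,0],"gripper":0},{"dp":[-0.03,0,0],"twist":[-0.09,0,0],"gripper":0},{"dp":[-0.03,0,0],"twist":[-0.06,0,0],"gripper":0}]' 60 >/dev/null; python3 -c "from h import *;togo(*S[1],.055)"; python3 -m creep '[{"dp":[0,0,0],"twist":[0,0,0],"gripper":25},{"dp":[0,0,0],"twist":[0,0,0],"gripper":25},{"dp":[0,0,0],"twist":[0,0,0],"gripper":25}]' 60 >/dev/null; python3 -c "from h import *;togo(*S[1],.055)"
```

```text
t 10.05 p [0.5569 0.0778 0.0553] 
 [[ 0.006  0.99  -0.144]
 [ 0.    -0.144 -0.99 ]
 [-1.     0.006 -0.001]] 
F [-2.  -0.5 -1.8] T [-0.12  0.43 -0.03] w 0.0078 j [-0.14  0.94 -0.11  1.7   0.19  0.5  -0.52]
dp cm [ 0.03 -0.04 -0.05] yang -8.3 twist x -0.008 level fix [0.0, -0.001, -0.006]
t 10.35 p [0.5576 0.0778 0.056 ] 
 [[ 0.008  0.989 -0.146]
 [ 0.001 -0.146 -0.989]
 [-1.     0.007 -0.002]] 
F [-0.6 -0.3 -0.4] T [ 0.07  0.01 -0.05] w 0.0215 j [-0.14  0.94 -0.11  1.7   0.19  0.5  -0.52]
dp cm [ 0.1  -0.11 -0.04] yang -8.4 twist x -0.011 level fix [-0.0, -0.002, -0.007]
```

```bash
python3 -m creep '[{"dp":[0.1,-0.11,-0.04],"twist":[0,-0.002,-0.007],"gripper":25},{"dp":[0,0,0],"twist":[0,0,0],"gripper":0},{"dp":[0,0,0],"twist":[0,0,0],"gripper":0},{"dp":[0,0,0],"twist":[0,0,0],"gripper":0},{"dp":[0,0,0],"twist":[0,0,0],"gripper":0}]' 80 >/dev/null; python3 -c "from h import *;togo(*S[1],.055)"; python3 -m creep '[{"dp":[-0.5,0,0],"twist":[0,0,0],"gripper":0},{"dp":[-0.5,0,0],"twist":[0,0,0],"gripper":0}]' 80 >/dev/null; python3 -c "from h import *;togo(*S[1],.055)"
```

```text
t 10.85 p [0.5567 0.0786 0.0552] 
 [[ 0.     0.989 -0.149]
 [-0.    -0.149 -0.989]
 [-1.     0.     0.   ]] 
F [-0.  -0.4  1.5] T [-0.05  0.09 -0.02] w 0.0074 j [-0.14  0.94 -0.11  1.69  0.19  0.51 -0.52]
dp cm [ 0.02 -0.01  0.03] yang -8.5 twist x -0.013 level fix [0.0, 0.0, -0.0]
t 11.05 p [0.5564 0.0785 0.0653] 
 [[-0.001  0.989 -0.149]
 [-0.001 -0.149 -0.989]
 [-1.    -0.001  0.001]] 
F [-1.  -0.3  0. ] T [ 0.04  0.04 -0.  ] w 0.0071 j [-0.14  0.93 -0.12  1.69  0.18  0.54 -0.52]
dp cm [1.03 0.02 0.02] yang -8.5 twist x -0.013 level fix [0.0, 0.001, 0.001]
```

Rising without resistance. I lift clear and look.

```bash
python3 -m creep '[{"dp":[-1,0,0],"twist":[0,0,0],"gripper":0},{"dp":[-1,0,0],"twist":[0,0,0],"gripper":0},{"dp":[-1,0,0],"twist":[0,0,0],"gripper":0},{"dp":[-1,0,0],"twist":[0,0,0],"gripper":0},{"dp":[-2,0,0],"twist":[0,0,0],"gripper":0},{"dp":[-3,0,0],"twist":[0,0,0],"gripper":0},{"dp":[-3,0,0],"twist":[0,0,0],"gripper":0},{"dp":[0,0,0],"twist":[0,0,0],"gripper":0}]' 80 >/dev/null; python3 - <<'E'
from h import *
togo(.48,-.237,.18)
a=camera("scene")
cv2.imwrite("pics/c5.png",cv2.resize(a[150:290,220:400,::-1],None,fx=4,fy=4,interpolation=cv2.INTER_CUBIC))
E
```

```text
t 11.85 p [0.5565 0.0787 0.1958] 
 [[ 0.002  0.989 -0.149]
 [ 0.    -0.149 -0.989]
 [-1.     0.002 -0.   ]] 
F [-0.1 -0.7 -1.2] T [0.03 0.02 0.  ] w 0.0074 j [-0.12  0.73 -0.16  1.58  0.14  0.84 -0.48]
dp cm [ 1.57 -2.88 32.35] yang -8.5 twist x -0.013 level fix [-0.0, -0.0, -0.002]
```

View pics/c5.png

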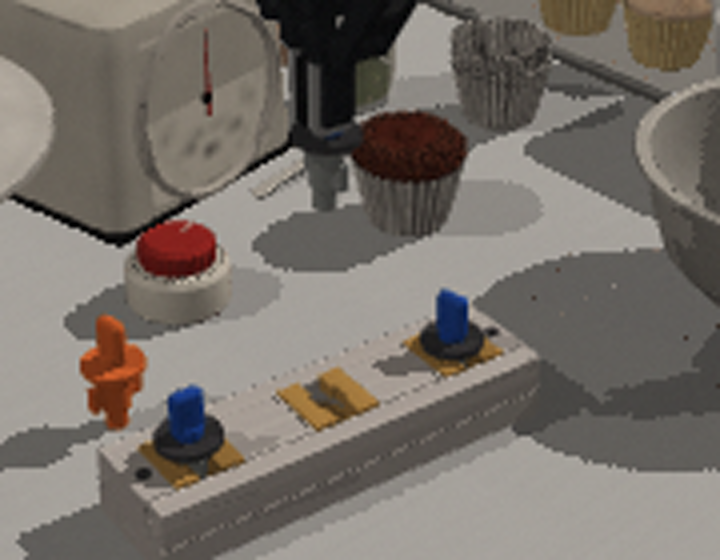

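The screw is held (at about (325,150) in the crop), the middle nut is empty, and the nut0 wing stands turned at (452,315). I carry it over to the bowl.

```bash
python3 -m creep '[{"dp":[0,-0.3,2],"twist":[0,0,0],"gripper":0},{"dp":[0,-0.3,3.2],"twist":[0,0,0],"gripper":0},{"dp":[0,-0.3,3.2],"twist":[0,0,0],"gripper":0},{"dp":[0,-0.3,3.2],"twist":[0,0,0],"gripper":0},{"dp":[0,-0.3,3.2],"twist":[0,0,0],"gripper":0},{"dp":[0,-0.3,3.2],"twist":[0,0,0],"gripper":0},{"dp":[0,-0.3,3.2],"twist":[0,0,0],"gripper":0},{"dp":[0,-0.3,3.2],"twist":[0,0,0],"gripper":0},{"dp":[0,-0.3,3.2],"twist":[0,0,0],"gripper":0},{"dp":[0,-0.2,3],"twist":[0,0,0],"gripper":0},{"dp":[0,0,1.5],"twist":[0,0,0],"gripper":0},{"dp":[0,0,0],"twist":[0,0,0],"gripper":0}]' 80 >/dev/null; python3 - <<'E'
from h import *
togo(.48,-.237,.075)
E
```

```text
t 13.1 p [ 0.4723 -0.2456  0.1885] 
 [[-0.011  0.989 -0.146]
 [ 0.003 -0.146 -0.989]
 [-1.    -0.011 -0.001]] 
F [-0.4  0.6 -0.7] T [ 0.02 -0.01 -0.01] w 0.0071 j [ 0.54  0.71 -0.23  1.68  0.21  0.78  0.07]
dp cm [11.35  0.76 -0.94] yang -8.4 twist x -0.01 level fix [-0.0, -0.001, 0.011]
```

```bash
python3 -m creep '[{"dp":[2,0.7,-0.9],"twist":[0,0,0.01],"gripper":0},{"dp":[2.5,0,0],"twist":[0,0,0],"gripper":0},{"dp":[2.5,0,0],"twist":[0,0,0],"gripper":0},{"dp":[2,0,0],"twist":[0,0,0],"gripper":0},{"dp":[1.5,0,0],"twist":[0,0,0],"gripper":0},{"dp":[0,0,0],"twist":[0,0,0],"gripper":0}]' 80 >/dev/null; python3 -c "from h import *;togo(.48,-.237,.06)"
```

```text
t 13.7 p [ 0.4808 -0.2316  0.0784] 
 [[-0.002  0.99  -0.143]
 [ 0.005 -0.143 -0.99 ]
 [-1.    -0.002 -0.005]] 
F [ 0.  -0.3  0.7] T [-0.04 -0.02  0.01] w 0.0071 j [ 0.48  0.88 -0.17  1.78  0.27  0.5  -0.  ]
dp cm [1.84 0.   0.55] yang -8.2 twist x -0.007 level fix [-0.0, -0.005, 0.002]
```

```bash
python3 -m creep '[{"dp":[0.6,0,0],"twist":[0,0,0],"gripper":0},{"dp":[0.6,0,0],"twist":[0,0,0],"gripper":0},{"dp":[0.6,0,0],"twist":[0,0,0],"gripper":0},{"dp":[0.4,0,0],"twist":[0,0,0],"gripper":0}]' 80 ;  python3 -c "from h import *;togo(.48,-.237,.06)"
```

```text
time_s: 14.1
eef_pos: [0.4818, -0.2303, 0.0568]
ee_rot: [1.317, 1.142, -1.311]
contact_force: [-0.1, -1.1, -0.3]
grip_width: 0.0072
t 14.1 p [ 0.4818 -0.2303  0.0568] 
 [[ 0.     0.99  -0.142]
 [ 0.005 -0.142 -0.99 ]
 [-1.    -0.    -0.005]] 
F [-0.1 -1.1 -0.3] T [-0.02 -0.03 -0.01] w 0.0072 j [ 0.47  0.92 -0.16  1.79  0.27  0.45 -0.01]
dp cm [-0.33 -0.09  0.68] yang -8.1 twist x -0.006 level fix [-0.0, -0.005, 0.0]
```

```bash
python3 -m creep '[{"dp":[0,0,0],"twist":[0,0,0],"gripper":50},{"dp":[0,0,0],"twist":[0,0,0],"gripper":50},{"dp":[0,0,0],"twist":[0,0,0],"gripper":50},{"dp":[0,0,0],"twist":[0,0,0],"gripper":50},{"dp":[-1.5,0,0],"twist":[0,0,0],"gripper":50},{"dp":[-3,0,0],"twist":[0,0,0],"gripper":50},{"dp":[-3,0,0],"twist":[0,0,0],"gripper":50},{"dp":[-3,0,0],"twist":[0,0,0],"gripper":50},{"dp":[-3,0,0],"twist":[0,0,0],"gripper":50}]' 60 >/dev/null;  python3 -c "from h import *;togo(*S[2],.2)"
```

```text
t 15.0 p [ 0.4804 -0.2305  0.1942] 
 [[-0.004  0.99  -0.141]
 [ 0.007 -0.141 -0.99 ]
 [-1.    -0.005 -0.006]] 
F [-0.6 -0.3 -0.3] T [-0.03  0.    0.02] w 0.0427 j [ 0.52  0.7  -0.24  1.68  0.21  0.79  0.05]
dp cm [ -0.35   3.08 -39.59] yang -8.1 twist x -0.006 level fix [-0.0, -0.006, 0.005]
```

```bash
python3 -m creep '[{"dp":[0,0.3,-4],"twist":[0,0,0],"gripper":50},{"dp":[0,0.3,-4],"twist":[0,0,0],"gripper":50},{"dp":[0,0.3,-4],"twist":[0,0,0],"gripper":50},{"dp":[0,0.3,-4],"twist":[0,0,0],"gripper":50},{"dp":[0,0.3,-4],"twist":[0,0,0],"gripper":50},{"dp":[0,0.3,-4],"twist":[0,0,0],"gripper":50},{"dp":[0,0.3,-4],"twist":[0,0,0],"gripper":50},{"dp":[0,0.3,-4],"twist":[0,0,0],"gripper":50},{"dp":[0,0.3,-4],"twist":[0,0,0],"gripper":50},{"dp":[0,0,-2],"twist":[0,0,0],"gripper":50},{"dp":[0,0,0],"twist":[0,0,0],"gripper":50}]' 60 >/dev/null;  python3 - <<'E'
from h import *
togo(*S[2],.1)
cv2.imwrite("pics/top6.png",camera("top")[:,:,::-1])
a=cv2.imread("pics/top6.png")
cv2.imwrite("pics/c6.png",cv2.resize(a[180:330,220:480],None,fx=3,fy=3,interpolation=cv2.INTER_CUBIC))
E
```

```text
t 16.1 p [0.5654 0.1549 0.2019] 
 [[ 0.005  0.989 -0.146]
 [ 0.005 -0.146 -0.989]
 [-1.     0.005 -0.005]] 
F [ 0.2 -0.3 -0.3] T [-0.09 -0.02 -0.03] w 0.0429 j [-0.24  0.76 -0.15  1.49  0.13  0.9  -0.58]
dp cm [10.19  0.07 -0.19] yang -8.4 twist x -0.011 level fix [0.0, -0.005, -0.005]
```

View pics/c6.png

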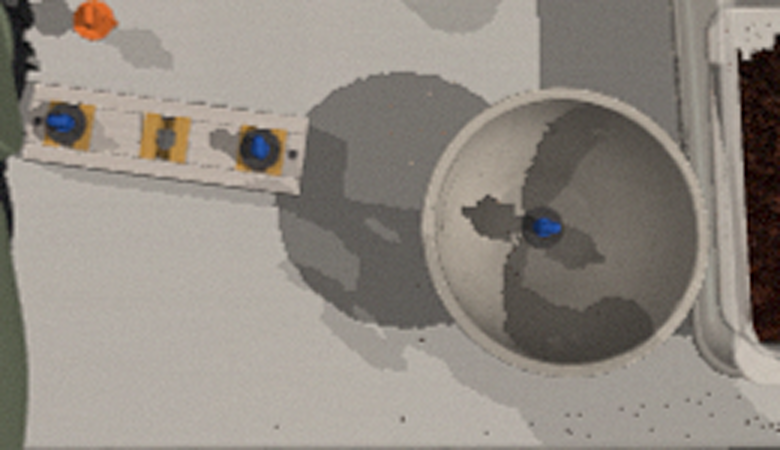

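The screw stands in the bowl at (545,227) in the crop, and the nut0 wing at (260,147) is now across the bar. Next is nut2.

```bash
python3 -m creep '[{"dp":[3,0.07,-0.19],"twist":[0,-0.005,-0.005],"gripper":50},{"dp":[3,0,0],"twist":[0,0,0],"gripper":50},{"dp":[3,0,0],"twist":[0,0,0],"gripper":50},{"dp":[1,0,0],"twist":[0,0,0],"gripper":50},{"dp":[0,0,0],"twist":[0,0,0],"gripper":50}]' 60 >/dev/null; python3 -c "from h import *;togo(*S[2],.055)"
```

```text
t 16.65 p [0.5677 0.1497 0.1009] 
 [[ 0.003  0.988 -0.152]
 [-0.002 -0.152 -0.988]
 [-1.     0.003  0.002]] 
F [0.3 0.8 0. ] T [-0.04  0.04  0.01] w 0.0427 j [-0.25  0.9  -0.13  1.58  0.16  0.67 -0.61]
dp cm [ 4.59 -0.2  -0.73] yang -8.8 twist x -0.017 level fix [0.0, 0.002, -0.003]
```

```bash
python3 -m creep '[{"dp":[0.5,-0.2,-0.73],"twist":[-0.017,0,0],"gripper":50},{"dp":[1,0,0],"twist":[0,0,0],"gripper":50},{"dp":[0,0,0],"twist":[0,0,0],"gripper":50}]' 60 >/dev/null; python3 -c "from h import *;togo(*S[2],.055)"
```

```text
t 16.95 p [0.568  0.1573 0.0877] 
 [[ 0.006  0.991 -0.135]
 [-0.001 -0.135 -0.991]
 [-1.     0.006  0.   ]] 
F [0.4 0.6 0.2] T [ 0.01 -0.02  0.04] w 0.0424 j [-0.26  0.92 -0.13  1.58  0.17  0.65 -0.61]
dp cm [ 3.27 -0.13  0.03] yang -7.8 twist x 0.001 level fix [-0.0, 0.0, -0.006]
```

```bash
python3 -m creep '[{"dp":[1,-0.13,0.03],"twist":[0,0,-0.006],"gripper":50},{"dp":[1,0,0],"twist":[0,0,0],"gripper":50},{"dp":[0.9,0,0],"twist":[0,0,0],"gripper":50},{"dp":[0,0,0],"twist":[0,0,0],"gripper":50}]' 60 >/dev/null; python3 -c "from h import *;togo(*S[2],.055)"; python3 -m creep '[{"dp":[0,0,0],"twist":[0,0,0],"gripper":0},{"dp":[0,0,0],"twist":[0,0,0],"gripper":0},{"dp":[0,0,0],"twist":[0,0,0],"gripper":0},{"dp":[0,0,0],"twist":[0,0,0],"gripper":0},{"dp":[0,0,0],"twist":[0.1,0,0],"gripper":0}]' 60 >/dev/null; python3 -c "from h import *;togo(*S[2],.055)"
```

```text
t 17.35 p [0.567  0.1572 0.0569] 
 [[ 0.001  0.991 -0.135]
 [-0.    -0.135 -0.991]
 [-1.     0.001  0.   ]] 
F [ 0.1 -0.9 -0.1] T [-0.01  0.01  0.02] w 0.0428 j [-0.27  0.97 -0.12  1.59  0.18  0.59 -0.62]
dp cm [ 0.19 -0.01  0.01] yang -7.8 twist x 0.001 level fix [-0.0, 0.0, -0.001]
t 17.85 p [0.5673 0.157  0.0573] 
 [[ 0.001  0.972 -0.234]
 [ 0.    -0.234 -0.972]
 [-1.     0.001 -0.   ]] 
F [-0.7  0.7 -1.9] T [-0.05  0.05 -0.01] w 0.0076 j [-0.28  0.97 -0.09  1.59  0.14  0.59 -0.69]
dp cm [ 0.23 -0.04  0.  ] yang -13.5 twist x -0.1 level fix [0.0, -0.0, -0.001]
```

```bash
python3 -m creep '[{"dp":[0.05,-0.03,0],"twist":[0.1,0,0],"gripper":0},{"dp":[0.05,0,0],"twist":[0.1,0,0],"gripper":0}]' 60 >/dev/null; python3 -c "from h import *;togo(*S[2],.055)";  python3 -m creep '[{"dp":[0.05,0,0],"twist":[0.1,0,0],"gripper":0},{"dp":[0.05,0,0],"twist":[0.1,0,0],"gripper":0}]' 60 >/dev/null; python3 -c "from h import *;togo(*S[2],.055)"
```

```text
t 18.05 p [0.5672 0.1571 0.0568] 
 [[ 0.002  0.903 -0.43 ]
 [ 0.001 -0.43  -0.903]
 [-1.     0.001 -0.001]] 
F [-0.4 -0.4 -0.6] T [ 0.04  0.   -0.06] w 0.0073 j [-0.3   0.97 -0.04  1.6   0.06  0.58 -0.83]
dp cm [ 0.18 -0.03  0.01] yang -25.5 twist x -0.308 level fix [0.0, -0.001, -0.001]
t 18.25 p [0.5674 0.1571 0.0562] 
 [[ 0.002  0.794 -0.608]
 [ 0.001 -0.608 -0.794]
 [-1.     0.001 -0.002]] 
F [-1.1 -0.5 -0.6] T [-0.14  0.23 -0.02] w 0.0075 j [-0.33  0.97  0.01  1.6  -0.02  0.57 -0.96]
dp cm [ 0.12 -0.04  0.03] yang -37.4 twist x -0.517 level fix [-0.0, -0.002, -0.001]
```

Free, as expected. I drive it home.

```bash
python3 -m creep '[{"dp":[0.06,-0.03,0],"twist":[0.1,0,0],"gripper":0},{"dp":[0.06,0,0],"twist":[0.1,0,0],"gripper":0},{"dp":[0.06,0,0],"twist":[0.1,0,0],"gripper":0},{"dp":[0.06,0,0],"twist":[0.1,0,0],"gripper":0},{"dp":[0.06,0,0],"twist":[0.1,0,0],"gripper":0}]' 60 >/dev/null; python3 -c "from h import *;togo(*S[2],.055)";  python3 -m creep '[{"dp":[0.05,0,0],"twist":[0.1,0,0],"gripper":0},{"dp":[0.05,0,0],"twist":[0.1,0,0],"gripper":0},{"dp":[0.05,0,0],"twist":[0.1,0,0],"gripper":0},{"dp":[0,0,0],"twist":[0.1,0,0],"gripper":0}]' 60 >/dev/null; python3 -c "from h import *;togo(*S[2],.055)"
```

```text
t 18.75 p [0.5671 0.1568 0.054 ] 
 [[ 0.003  0.386 -0.923]
 [ 0.001 -0.923 -0.386]
 [-1.     0.001 -0.003]] 
F [-0.5 -1.7  0.8] T [-0.27  0.09  0.03] w 0.0074 j [-0.39  0.98  0.14  1.6  -0.21  0.57 -1.31]
dp cm [-0.1  -0.03  0.01] yang -67.3 twist x -1.038 level fix [-0.0, -0.003, -0.001]
t 19.15 p [0.5672 0.1566 0.0531] 
 [[ 0.003 -0.021 -1.   ]
 [ 0.001 -1.     0.021]
 [-1.    -0.001 -0.003]] 
F [-0.9 -1.2 -2.7] T [-0.33  0.04  0.61] w 0.0079 j [-0.44  0.99  0.24  1.6  -0.37  0.59 -1.59]
dp cm [-0.19 -0.05  0.03] yang -91.2 twist x -1.455 level fix [0.0, -0.003, 0.001]
```

```bash
python3 -m creep '[{"dp":[0,0,0],"twist":[0,0,0],"gripper":40},{"dp":[0,0,0],"twist":[0,0,0],"gripper":40},{"dp":[0,0,0],"twist":[0,0,0],"gripper":40},{"dp":[-2,0,0],"twist":[0,0,0],"gripper":40},{"dp":[-3,0,0],"twist":[0,0,0],"gripper":40},{"dp":[-4,0,0],"twist":[0,0,0],"gripper":40},{"dp":[-4,0,0],"twist":[0,0,0],"gripper":40},{"dp":[-4,0,0],"twist":[0,0,0],"gripper":40},{"dp":[0,4,2],"twist":[0,0,0],"gripper":40},{"dp":[0,4,2],"twist":[0,0,0],"gripper":40},{"dp":[0,4,2],"twist":[0,0,0],"gripper":40},{"dp":[0,4,2],"twist":[0,0,0],"gripper":40}]' 60 >/dev/null; python3 -m creep '[{"dp":[0,4,0],"twist":[0,0,0],"gripper":40},{"dp":[0,4,0],"twist":[0,0,0],"gripper":40},{"dp":[0,4,0],"twist":[0,0,0],"gripper":40},{"dp":[0,4,0],"twist":[0,0,0],"gripper":40},{"dp":[0,4,0],"twist":[0,0,0],"gripper":40},{"dp":[0,4,0],"twist":[0,0,0],"gripper":40},{"dp":[0,4,0],"twist":[0,0,0],"gripper":40},{"dp":[0,4,0],"twist":[0,0,0],"gripper":40},{"dp":[0,4,0],"twist":[0,0,0],"gripper":40},{"dp":[0,4,0],"twist":[0,0,0],"gripper":40},{"dp":[0,4,0],"twist":[0,0,0],"gripper":40},{"dp":[0,0,0],"twist":[0,0,0],"gripper":40}]' 60;  python3 - <<'E'
from h import *
t=camera("top");s=camera("scene")
P=[]
for n,im in(("scene",s),("top",t)):
    b=[x for x in blobs(n,im,(105,120,50),(125,255,255),10)];
    for c,a,r in b: print(n,c.round(1),a,ray(n,*c,.06).round(3))
A=cv2.resize(t[140:310,215:475,::-1],None,fx=2.2,fy=2.2,interpolation=cv2.INTER_CUBIC)
B=cv2.resize(s[170:290,230:490,::-1],(A.shape[1],264),interpolation=cv2.INTER_CUBIC)
v=np.vstack([A[:330],B]);print(v.shape);cv2.imwrite("pics/c7.png",v)
E
```

```text
time_s: 21.55
eef_pos: [0.4871, -0.4678, 0.2324]
ee_rot: [2.217, 0.03, -2.195]
contact_force: [0.0, -0.1, -1.0]
grip_width: 0.034
scene [421.4 204.8] 58 [ 0.476 -0.222  0.06 ]
scene [332.5 228.9] 90 [0.543 0.001 0.06 ]
scene [265.9 254.9] 94 [0.566 0.159 0.06 ]
top [240.8 219.7] 46 [0.568 0.155 0.06 ]
top [306.2 228.5] 37 [ 0.547 -0.003  0.06 ]
top [401.5 255.5] 42 [ 0.482 -0.231  0.06 ]
(594, 572, 3)
```

View pics/c7.png

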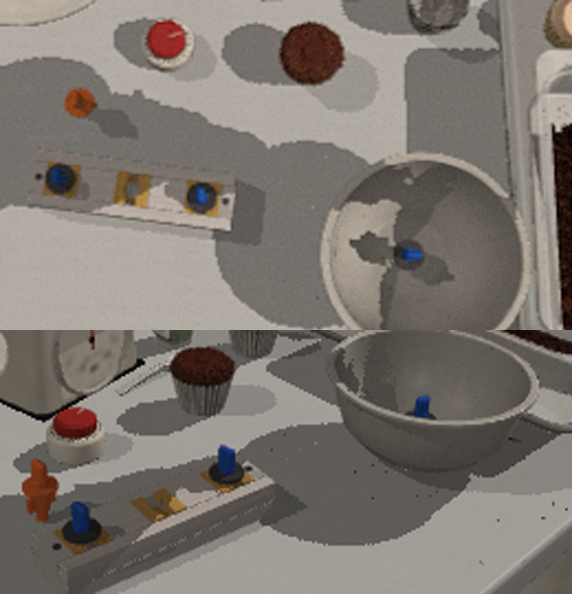

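```bash
python3 - <<'E'
from h import *
for a,b in(((332.5,228.9),(306.2,228.5)),((265.9,254.9),(240.8,219.7)),((421.4,204.8),(401.5,255.5))): print(tri(a,b))
print(sense()["contact_force"])
E
```

```text
(array([ 0.547 , -0.0031,  0.0564]), [0.0001, 0.0001])
(array([0.569 , 0.1562, 0.0567]), [0.0002, 0.0002])
(array([ 0.4816, -0.232 ,  0.0538]), [0.0, 0.0])
[-0.46008142  0.51742731 -0.63681127]
```

Both home wings have sunk about 5.4 mm (0.0620 to 0.0565 m). The reject stands in the bowl about 6 mm off its axis, with its wing at 0.054 m. I hand the job in.

```bash
python3 -c "
from cell import *
print(hand_in())"
```

```text
the job is handed in; nothing more can be done
None
```

I handed in the job after about 22 s of robot time. The two free screws are home, and the one that binds is in the bowl.

- **Free screws (nut0 and nut2):** each turned about 83° clockwise with little torque, then hit a hard stop at about 0.6 N m. From the two camera views, their wings sank about 5.4 mm, against the 5 mm expected. In the last picture both wings lie across the bar.
- **Binding screw (nut1):** it stopped hard at about 20–25°, with torque climbing to about 1.6 N m and no sinking. I turned it back, regripped it and lifted it out without resistance. It stands in the upright bowl about 6 mm off the bowl's axis, with its wing at 54 mm.
- **Bystanders:** the cupcake, timer and foil cups look unmoved in the pictures; I did not measure their positions. The orange look-alike was not touched. The gripper is clear of everything.

**What went wrong:** the first descent on nut0 fell short and drifted 7 mm, so the fingers pinched only the top of the wing. I opened, corrected and regripped before turning anything.

**What disagreed:** the pads read 7.1–7.9 mm on a wing given as 9 mm, though the grip held each time.

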